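# Hold the controller's recessed reset button down with a screwdriver

### The job

Reset the small bench controller: pull its service drawer out to the stop by the pull tab, then take the screwdriver out of the tool stand, put its blade down through the round hole in the drawer's deck and press the recessed button all the way down. Finish while still gripping the screwdriver and holding the button down with it; do not push the drawer back in, and leave the other things where they are.

Things in the scene. Friction and masses are not known exactly. Their poses are not given: they have to be found in the camera images.
- controller: Low grey box with a white lid plate, 130 (x) x 140 (y) x 66 mm high, fixed to the bench. Origin: centre of its underside; its -x axis points out of the front, the way the drawer opens; z up. A roll of tape lies on its lid.
- service_drawer (a joint): The controller's grey drawer: metres pulled out along the controller's -x axis. 0 shut, 0.075 at its stop; starts shut or a little ajar. About 2 N of friction, stays where it is left.
- drawer_handle (a point): Grip point on the drawer's plain metal pull tab: an upright fin in the middle of the drawer front, 10 mm thick along the controller's y, reaching 50 mm out, from 24 to 48 mm above the bench, with a 14 mm round end. The point is at mid-height, 28 mm before the drawer front (25 mm before the lid's edge while shut). Free at both sides and above: pinch it from above across the controller's y.
- reset_aperture (a point): Centre of the round 14 mm hole in the drawer's level aluminium deck, ringed in black, at the deck's top face (50 mm above the bench); the deck is 4 mm thick. 38 mm behind the drawer front and 22 mm to the controller's +y side, so it is under the lid until the drawer is out.
- button_top (a point): Centre of the top of the white recessed button (17 mm wide) straight below the hole, 10 mm below the deck's top face while up; moves down with the button.
- reset_button (a joint): How far the button is pressed down, metres: 0 up, 0.005 fully down against its stop. Spring: 1.4 N to start it, 4.9 N fully down; springs back when let go.
- tool_stand: Grey two-plate tool stand, 70 (x) x 112 (y) mm, fixed to the bench, with its top plate at 120 mm. Origin: centre of its underside, z up. Seats at y = +28 mm (10 mm round hole, the screwdriver) and y = -28 mm (20 mm square hole, a pen that stands up to about 137 mm).
- screwdriver: Screwdriver, 205 mm, about 75 g, upright in the stand, blade down: orange handle 28 x 25 mm thick, 101 mm long; below it a round 6 mm shaft of 105 mm with a 6 x 2 mm blade. The handle's lower end rests on the stand; lift it straight up 110 mm to clear. Its y axis runs from blade to handle end; the origin is at mid-length on the handle's side, 12.5 mm off the long axis.
- screwdriver_tip (a point): End of the blade on the screwdriver's long axis, 103 mm from mid-length.
- screwdriver_grip (a point): Point on the long axis in the upper handle, 25 mm below the handle end, 181 mm from the tip and 76 mm above the stand's top plate at the start. Above it only the handle end.
- pen_blue: Bystander: slim pen, 10 mm thick, 126 mm long, upright in the stand's other seat. Origin at mid-length.
- label_tape: Bystander: roll of tape, 81 mm across, 19 mm high, on the controller's lid. Origin: centre of underside.
- dropper: Bystander: small capped bottle, 32 x 75 mm high, behind. Origin: centre of underside.
- beaker_50: Bystander: glass beaker, 47 x 58 mm high, at the left. Origin: centre of underside.
- amber_b: Bystander: brown bottle, 48 x 100 mm high, at the right. Origin: centre of underside.
- calculator: Bystander: calculator, 150 x 78 x 16 mm, lying at the front right. Origin: centre of underside.
There are look-alikes about, which are no part of the job. Of the things that look like the screwdriver, the larger one is meant.

How it is judged:
On the way, in this order (a step that is already met when the one before it is completed fails the run):
1. the drawer is pulled out to its stop (value of joint service_drawer above 0.0715 m), for 0.2 s.
2. the button is pressed right down with the screwdriver (value of joint reset_button above 0.004 m and contact force between screwdriver and controller above 0.5 N), for 0.2 s.
At the end, for the whole second after the job is handed in: Gripper still holding the screwdriver, tip through the hole (within 7 mm of its centre, 10 mm or more below the deck), button held at least 4 of its 5 mm down with more than 1.5 N, fingers not touching the controller, drawer within 5 mm of its stop (value of joint reset_button above 0.004 m and value of joint service_drawer above 0.07 m and contact force between the fingers and screwdriver above 2 N and contact force between screwdriver and controller above 1.5 N and contact force between the fingers and controller below 0.5 N and horizontal distance between screwdriver_tip and reset_aperture below 0.007 m and z of screwdriver_tip in the frame of reset_aperture below -0.01 m and linear speed of screwdriver below 0.03 m/s); the arm keeps its last pose, push and grip.
It fails at once if a bystander is moved more than 30 mm or knocked over (distance of any of pen_blue, label_tape, dropper, beaker_50, amber_b, calculator from where it was at the start of the episode above 0.03 m or angle between any of dropper, beaker_50, amber_b's own z axis and vertical above 0.5 rad).
It also fails if it takes over 61 s, if anything falls off the work surface, if the arm or the gripper's body presses on something with over 40 N, if the wrist force passes 120 N, or if a joint passes its speed limit or range.

### The arm

A 7-joint arm with a two-finger parallel gripper is mounted at the origin on a cart in front of the work surface, level with it; the furniture and walls round the work are solid. World frame = base frame: x ahead of the robot, y to its left, z up, the work surface at z = 0. Lengths are in m, angles in rad, forces in N, time in s.
With the tool pointing down it reaches from about 0.4 to 0.875 m from the base axis. Payload 19.3 kg.
Tool frame: the origin (TCP) lies at the very end of the fingers, on their centre line; the grasp point (between the pads) lies 19 mm behind it; z points along the fingers, y is the line along which they close (so a half turn about z gives the same grasp; the last joint's range is limited). The gripper opens to 85 mm and grips with 20 to 120 N. Pads are 22 mm wide; open, the fingers measure 114 mm over their backs; the gripper's body (76 mm by 85 mm) begins 54 mm behind the grasp point. The pads swing forward as they close: fully open they stand 13 mm farther back than shut.
Start: joints at [1.177, 0.521, -0.036, 1.599, 0.021, 1.021, -0.113], TCP at [0.199, -0.593, 0.231] pointing down, gripper open.
Joint ranges: [-2.91, 2.91], [-0.3, 2.13], [-1.5, 1.42], [0.17, 2.43], [-1.26, 4.41], [0.16, 1.93], [-2.52, 2.52]. Speed limits (rad/s): [1.89, 1.89, 2.39, 2.39, 3.01, 3.01, 3.01].

### API

Orientations are given as [roll, pitch, yaw] about the fixed x, y, z axes, in that order (R = Rz(yaw) Ry(pitch) Rx(roll)).
In Python, from workcell import bot, grab_frame, calibration, job gives the robot as it stands.
- The arm moves only by the tool shift_gripper, called after "Call:" by a JSON object that holds its "method" and its "body", one argument or row to a line. Schema: {"type":"object","properties":{"steps":{"type":"array","items":{"type":"array","items":{"type":"number"},"minItems":7,"maxItems":7},"minItems":1,"maxItems":5},"force":{"type":"number"},"only":{"type":"string"},"quiet":{"type":"boolean"},"lines":{"type":"string"}},"required":["steps"],"additionalProperties":false}. steps is a list of rows, 1 to 5 of them, each of 7 numbers: the finger opening in m, then dx, dy, dz in parts of the range, where 1.0 means 80 cm, then a rotation vector rx, ry, rz in normalised numbers (1 is pi rad); each row is the pose to reach, as a shift and turn from the pose commanded when the call began, along the tool's axes at that moment; what a row does not reach only later rows make up. A row lasts 1/8 s, in which the tool goes at most 0.0625 m and 0.188 rad, less where a joint would pass 70% of its speed; a pose out of reach is approached as far as the arm can. The fingers move at their own pace and stop on an object; force is the grip in N (left out, the last holds). Time passes only in rows, so rows that do not move let the fingers close. The tool returns the time, the measured TCP pose, the force, the opening and the grip force at its end. only (a regular expression) keeps the lines of the reply that match it, lines (a string "A,B") keeps lines A to B, and quiet returns only ok. No shift or turn number may pass 1 either way. Input that does not fit is refused with a message, and nothing moves.
- bot.observe(): the state, without advancing time (a new reading comes with each control period).
- grab_frame(name): name is "scene" or "side" or "wrist"; returns (picture, depth): 400x640x3 uint8, blue, green, red; 400x640 float32, m along the optical axis (not along the pixel's ray), 0 where there is no reading.
- calibration(name): a dict with "vfov" (degrees; the focal length in pixels is half the picture's height over the tangent of half this angle, whatever the lens; pixels are square), "cx", "cy" (the principal point, pixels), "dist_coeffs" ([k1, k2, p1, p2, k3] as OpenCV has them; the pictures are not rectified), "eye" and "attitude" of the camera in the world. Camera axes: x right, y down, z forward; pixel columns grow to the right and rows downward; lengths in m; the calibration is good to about 2 mm. A picture is of the moment at which its call begins: read the wrist's pose just before it. calibration takes no time and is no camera call; for the wrist camera it gives the pose at the moment of the call.
- job.job_done(): hands the job in; it is judged then, once.
The state is a dict: "clock": time; "qpos": joint angles; "qd": joint speeds; "joint_efforts": joint torques, N m; "position": TCP position; "tool_rot": TCP orientation; "force": force on the tool from outside, world axes, zero at the start; "moment": the same for the moment, N m; "grip_width": finger opening in m; "finger_force": force on a finger pad.
Only numpy, scipy, OpenCV 4.12 (cv2) and the standard library are available. Lean on these libraries where they do the work, as an engineer would, in place of code of your own. Each camera call takes 0.05 s, during which the arm holds its last target. There are 200 camera calls.

## Working session

There is one attempt and no reset: what is moved stays moved. The work goes in short steps, Python scripts to look and compute and a tool call to move; the robot and the scene stay as the last step left them, time stands still between calls to the robot, and variables do not carry over. Pictures are saved under pics/ and viewed, at most 10 in all, crops included, and the job is handed in when it is done.

```bash
ls; mkdir -p pics; cat > h.py <<'E'
import numpy as np, cv2
from scipy.spatial.transform import Rotation as R
from workcell import bot, grab_frame, calibration, job
def K(c):
    f=200/np.tan(np.radians(c["vfov"])/2); return np.array([[f,0,c["cx"]],[0,f,c["cy"]],[0,0,1.]])
def att(c):
    a=np.array(c["attitude"],float)
    return a if a.shape==(3,3) else R.from_euler('xyz',a).as_matrix()
def ray(c,px):
    p=cv2.undistortPoints(np.array(px,float).reshape(-1,1,2),K(c),np.array(c["dist_coeffs"],float)).reshape(-1,2)
    return np.c_[p,np.ones(len(p))]@att(c).T
def onplane(c,px,z):
    d=ray(c,px); e=np.array(c["eye"]); return e+d*((z-e[2])/d[:,2])[:,None]
def bydepth(c,px,dep):
    d=ray(c,px); e=np.array(c["eye"]); 
    return np.array([e+d[i]*dep[int(round(p[1])),int(round(p[0]))] for i,p in enumerate(px)])
def proj(c,P):
    A=att(c); r=cv2.Rodrigues(A.T)[0]; return cv2.projectPoints(np.array(P,float).reshape(-1,1,3),r,-A.T@np.array(c["eye"]),K(c),np.array(c["dist_coeffs"],float))[0].reshape(-1,2)
def twoview(c1,p1,c2,p2):
    e1,e2=np.array(c1["eye"]),np.array(c2["eye"]); d1,d2=ray(c1,[p1])[0],ray(c2,[p2])[0]
    s=np.linalg.lstsq(np.c_[d1,-d2],e2-e1,rcond=None)[0]; a,b=e1+s[0]*d1,e2+s[1]*d2
    return (a+b)/2,np.linalg.norm(a-b)
E
python3 - <<'E'
from h import *
print(bot.observe())
for n in("scene","side","wrist"):
    c=calibration(n);print(n,c); im,d=grab_frame(n);cv2.imwrite(f"pics/{n}0.png",im);np.save(f"pics/{n}0.npy",d)
E
```

```text
pics
{'clock': 0.0, 'qpos': array([ 1.17680998,  0.52200207, -0.03632555,  1.59996379,  0.02121215,
        1.02111574, -0.11278636]), 'qd': array([-0.00138049, -0.00024606, -0.00050806, -0.00144746,  0.00071388,
       -0.00115827,  0.00075897]), 'joint_efforts': array([-2.46531717e-04, -9.27133799e+01,  1.97943136e+00, -3.69948220e+01,
        1.78167096e-02,  7.87864759e-03, -4.24669861e-05]), 'position': array([ 0.19870905, -0.59223262,  0.23074904]), 'tool_rot': array([-3.14049272e+00,  8.96537098e-05,  3.23794009e-01]), 'force': array([-0.14444832,  0.15739548, -1.13995379]), 'moment': array([-0.00705612, -0.01407713,  0.008065  ]), 'finger_force': 0.0, 'grip_width': 0.08573175771501028}
scene {'vfov': 49.937289080631324, 'cx': 321.98741300317533, 'cy': 198.89429772261832, 'dist_coeffs': array([0.02787724, 0.        , 0.        , 0.        , 0.        ]), 'eye': array([-0.07065422,  0.44466931,  1.03750332]), 'attitude': array([-2.44881413, -0.01470462, -2.20846432])}
side {'vfov': 50.21036496485074, 'cx': 321.1524209157724, 'cy': 204.10867516325155, 'dist_coeffs': array([-0.01416581,  0.        ,  0.        ,  0.        ,  0.        ]), 'eye': array([0.28961452, 0.97144664, 0.98126822]), 'attitude': array([-2.26082142,  0.02175822, -2.90485004])}
wrist {'vfov': 62.06675503739233, 'cx': 321.0820779330517, 'cy': 200.3318051336775, 'dist_coeffs': array([-0.02918279,  0.        ,  0.        ,  0.        ,  0.        ]), 'eye': array([ 0.26633022, -0.57073353,  0.37382851]), 'attitude': array([ 2.85558124e+00,  1.36042616e-03, -1.24759399e+00])}
```

View pics/scene0.png

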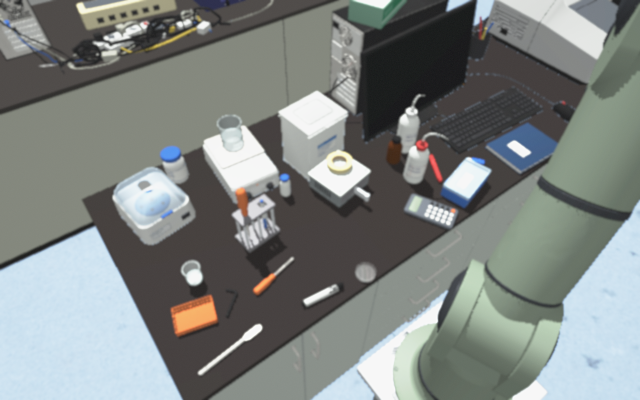

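View pics/side0.png

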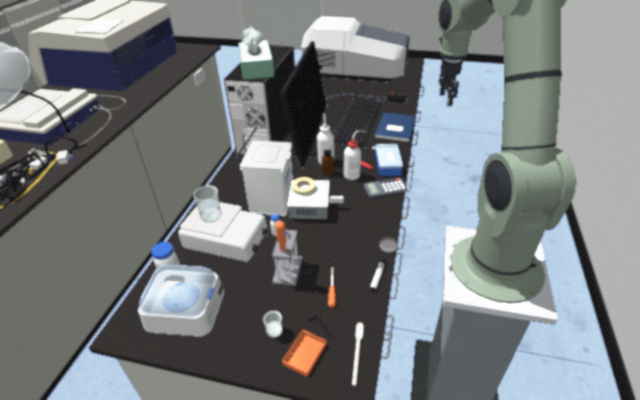

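The scene picture shows the controller at (340,182) with its pull tab at about (362,194). The tool stand is at (257,225) with the orange handle upright at (242,203). In the side picture they are at (309,198), (338,199), (286,262) and (281,238).

Screwdriver candidates: the upright one in the stand, scene (242,203), and one lying on the bench, scene (275,275). The upright one in the stand fits, because the task says it stands blade down and is the larger. An enlarged crop will confirm this.

```bash
python3 - <<'E'
from h import *
a=cv2.imread("pics/scene0.png");b=cv2.imread("pics/side0.png")
A=cv2.resize(a[145:305,220:380],(400,400),interpolation=3);B=cv2.resize(a[145:305,220:380][:0] if 0 else b[165:315,215:365],(400,400),interpolation=3)
cv2.imwrite("pics/crop0.png",np.hstack([A,B]))
for n,im in(("scene",a),("side",b)):
    c=calibration(n);d=np.load(f"pics/{n}0.npy");h=cv2.cvtColor(im,cv2.COLOR_BGR2HSV)
    m=cv2.inRange(h,(3,140,120),(18,255,255))
    k,l,s,ce=cv2.connectedComponentsWithStats(m)
    for i in range(1,k):
        if s[i,4]>40:
            ys,xs=np.where(l==i);P=bydepth(c,np.c_[xs,ys],d)
            print(n,s[i],ce[i].round(1),np.median(P,0).round(3),"zmin/max",np.percentile(P[:,2],[3,97]).round(3))
    # white lid: depth points with z in .06-.07
    yy,xx=np.mgrid[120:300,200:400];px=np.c_[xx.ravel(),yy.ravel()];P=bydepth(c,px,d)
    for z0,z1 in((.06,.072),(.03,.055),(.112,.126)):
        mm=(P[:,2]>z0)&(P[:,2]<z1)&(P[:,0]>.3)&(P[:,0]<.85)
        M=np.zeros(yy.shape,np.uint8).ravel();M[mm]=1;k,l,s,ce=cv2.connectedComponentsWithStats(M.reshape(yy.shape))
        for i in range(1,k):
            if s[i,4]>60:
                q=P[(l==i).ravel()];r=cv2.minAreaRect(q[:,:2].astype(np.float32)*1000);print(n,z0,s[i],q.mean(0).round(3),r)
E
```

```text
scene [236 189  11  27 179] [242.  200.2] [0.603 0.184 0.193] zmin/max [0.135 0.221]
scene [253 274  22  21 186] [263.4 283.9] [0.459 0.228 0.014] zmin/max [-0.002  0.02 ]
scene [ 171  295   47   41 1248] [193.7 314.9] [0.493 0.413 0.003] zmin/max [-0.002  0.019]
scene 0.06 [163   0  37  20 107] [ 0.699 -0.389  0.066] ((700.4514770507812, -400.6074523925781), (159.7144775390625, 18.399805068969727), 88.48319244384766)
scene 0.06 [  82   24   89   53 1222] [ 0.623 -0.138  0.067] ((698.7062377929688, -142.816650390625), (283.43426513671875, 148.2073974609375), 10.089887619018555)
scene 0.06 [132  38  14   8  79] [ 0.662 -0.18   0.068] ((661.0946044921875, -179.56753540039062), (37.47591018676758, 31.65347671508789), 24.52016830444336)
scene 0.06 [ 18  49  60  24 238] [0.755 0.087 0.068] ((760.48779296875, 95.95012664794922), (181.95655822753906, 84.67879486083984), 55.108802795410156)
scene 0.03 [ 83  29  35  25 149] [ 0.757 -0.086  0.044] ((759.0001831054688, -85.65310668945312), (134.30648803710938, 35.883018493652344), 21.185054779052734)
scene 0.03 [187  28  13  11  72] [ 0.601 -0.
[... 3548 characters left out ...]
7.876953125), (59.414608001708984, 37.49064636230469), 23.533390045166016)
side 0.112 [145  27  15   9  74] [ 0.512 -0.365  0.119] ((515.1408081054688, -366.84185791015625), (42.164649963378906, 52.159088134765625), 84.43058013916016)
side 0.112 [ 45  43  47  28 164] [ 0.748 -0.103  0.119] ((729.6988525390625, -132.3623046875), (199.37710571289062, 99.13220977783203), 55.20512390136719)
side 0.112 [ 73 110  24  30 343] [0.607 0.166 0.119] ((613.1487426757812, 152.81846618652344), (50.66984558105469, 112.66341400146484), 5.377037048339844)
side 0.112 [  0 147  11  31 176] [0.783 0.329 0.119] ((779.6477661132812, 329.0041198730469), (25.969013214111328, 101.16084289550781), 25.482179641723633)
```

View pics/crop0.png

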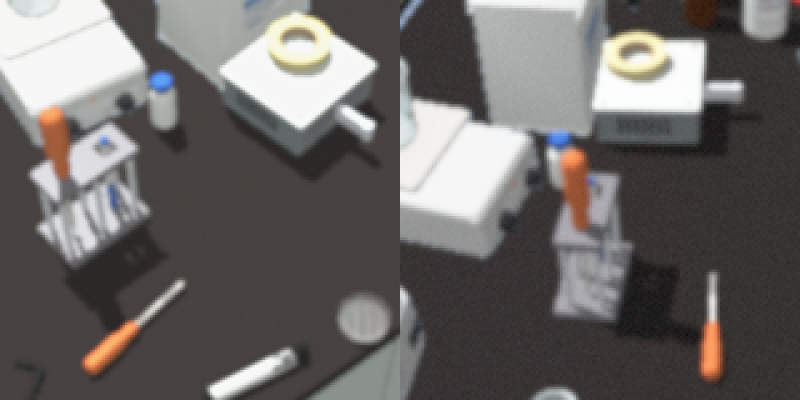

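The crop confirms it. The upright screwdriver in the stand, handle at crop (55,145) left and (575,190) right, stands z 0.12 to 0.22 and has a 101 mm handle. The one lying at (133,330) is smaller. The tab lies near (0.533, -0.168), yaw about 0.25. I'm moving up to view it with the wrist camera.

The manual's scale: shifts go in shares of 80 cm and turns go in shares of pi rad. Converting my numbers, 0.22 m / 0.8 = 0.275, -0.05 m / 0.8 = -0.0625.

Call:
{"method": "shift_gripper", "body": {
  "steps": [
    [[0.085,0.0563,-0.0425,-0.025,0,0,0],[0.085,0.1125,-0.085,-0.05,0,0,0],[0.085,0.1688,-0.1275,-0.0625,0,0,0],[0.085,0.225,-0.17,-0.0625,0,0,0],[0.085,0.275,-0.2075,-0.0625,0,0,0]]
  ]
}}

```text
refused: steps[0]: the value is too short (schema: minItems 7). Nothing was moved.
```

The error is about the shape of the input: a list of rows, each a list of 7 numbers. Fixing that and sending the same move.

Call:
{"method": "shift_gripper", "body": {
  "steps": [
    [0.085,0.0563,-0.0425,-0.025,0,0,0],
    [0.085,0.1125,-0.085,-0.05,0,0,0],
    [0.085,0.1688,-0.1275,-0.0625,0,0,0],
    [0.085,0.225,-0.17,-0.0625,0,0,0],
    [0.085,0.275,-0.2075,-0.0625,0,0,0]
  ]
}}

```text
clock: 0.78
position: [0.3555, -0.3633, 0.2815]
tool_rot: [3.141, -0.0, 0.324]
force: [0.3, -0.9, -0.5]
grip_width: 0.0845
finger_force: 0.0
```

Call:
{"method": "shift_gripper", "body": {
  "steps": [
    [0.085,0.0563,-0.0425,0,0,0,0],
    [0.085,0.1125,-0.0875,0,0,0,0],
    [0.085,0.1625,-0.1313,0,0,0,0],
    [0.085,0.2038,-0.1588,0,0,0,0],
    [0.085,0.2038,-0.1588,0,0,0,0]
  ]
}}

```text
clock: 1.4
position: [0.4701, -0.1903, 0.2811]
tool_rot: [-3.141, -0.0, 0.328]
force: [0.1, 0.5, 0.7]
grip_width: 0.0847
finger_force: 0.0
```

```bash
python3 - <<'E'
from h import *
c=calibration("wrist");im,d=grab_frame("wrist");cv2.imwrite("pics/w1.png",im);np.save("pics/w1.npy",d);np.save("pics/w1c.npy",c,allow_pickle=True)
print(c["eye"],c["attitude"],bot.observe()["position"])
E
```

```text
[ 0.53751069 -0.16843008  0.42420954] [ 2.85615287e+00  1.17726510e-03 -1.24312433e+00] [ 0.46906457 -0.19202908  0.281078  ]
```

View pics/w1.png

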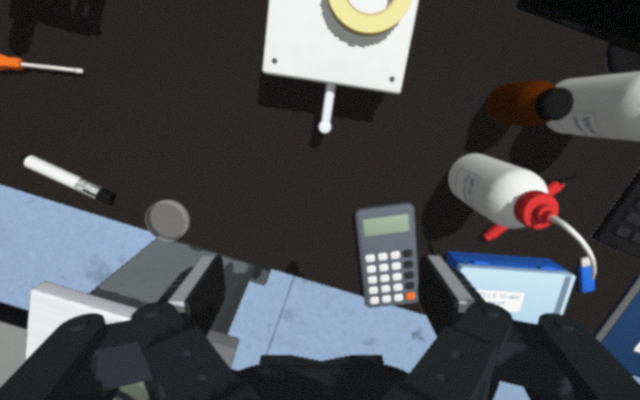

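The wrist picture shows the lid's front edge from (263,74) to (402,93). The pull tab runs from (331,86) to its round end at (325,127). The fingers are at the bottom.

```bash
python3 - <<'E'
from h import *
c=np.load("pics/w1c.npy",allow_pickle=True).item();d=np.load("pics/w1.npy");im=cv2.imread("pics/w1.png")
g=cv2.cvtColor(im,cv2.COLOR_BGR2GRAY);m=(g>130).astype(np.uint8)
# lid front edge and tab sides by mask
cols=[x for x in range(270,396) if not 320<x<342]
pts=[(x,np.where(m[60:105,x])[0].max()+60.5) for x in cols if m[60:105,x].any()]
E=onplane(c,pts,.066);f=cv2.fitLine(E[:,:2].astype(np.float32),cv2.DIST_HUBER,0,.01,.01).ravel();print("edge dir yaw",np.arctan2(f[1],f[0]),"res ends",E[0],E[-1], 'len',np.linalg.norm(E[0]-E[-1]))
for y in range(92,134,3):
    xs=np.where(m[y,310:350])[0]+310
    if len(xs):
        pl,pr=onplane(c,[(xs.min()-.5,y),(xs.max()+.5,y)],.048);print(y,xs.min(),xs.max(),((pl+pr)/2).round(4),np.linalg.norm(pl-pr).round(4),bydepth(c,[((xs.min()+xs.max())/2,y)],d)[0].round(3))
print(bydepth(c,[(300,50),(280,60),(380,80)],d).round(3))
# tab outer end in scene/side: two-view check of tab end
for n in("scene","side"):print(n,proj(calibration(n),[[.51,-.174,.048]]))
E
```

```text
edge dir yaw -1.3888986 res ends [ 0.54813541 -0.10962861  0.066     ] [ 0.57189774 -0.23666628  0.066     ] len 0.12924093605934225
92 326 333 [ 0.5512 -0.1729  0.048 ] 0.0086 [ 0.551 -0.173  0.048]
95 325 334 [ 0.5482 -0.1739  0.048 ] 0.0108 [ 0.548 -0.174  0.048]
98 324 333 [ 0.5449 -0.1739  0.048 ] 0.0108 [ 0.545 -0.174  0.049]
101 324 333 [ 0.542 -0.175  0.048] 0.0109 [ 0.542 -0.175  0.049]
104 324 332 [ 0.5388 -0.1755  0.048 ] 0.0098 [ 0.539 -0.175  0.048]
107 323 332 [ 0.5357 -0.176   0.048 ] 0.0109 [ 0.536 -0.176  0.049]
110 323 331 [ 0.5325 -0.1765  0.048 ] 0.0099 [ 0.532 -0.176  0.049]
113 322 331 [ 0.5293 -0.177   0.048 ] 0.011 [ 0.529 -0.177  0.048]
116 322 330 [ 0.5261 -0.1776  0.048 ] 0.0099 [ 0.526 -0.178  0.049]
119 322 330 [ 0.523  -0.1786  0.048 ] 0.0099 [ 0.523 -0.179  0.05 ]
122 320 330 [ 0.5196 -0.1786  0.048 ] 0.0122 [ 0.52  -0.179  0.048]
125 319 331 [ 0.5166 -0.1797  0.048 ] 0.0144 [ 0.516 -0.18   0.047]
128 319 330 [ 0.5133 -0.1802  0.048 ] 0.0133 [ 0.513 -0.18   0.048]
131 320 329 [ 0.5102 -0.1813  0.048 ] 0.0111 [ 0.51  -0.181  0.048]
[[ 0.579 -0.132  0.068]
 [ 0.564 -0.115  0.065]
 [ 0.578 -0.218  0.066]]
scene [[367.34741687 195.88696763]]
side [[342.52661519 197.52067369]]
```

In the tool's units: 0.18 m / 0.8 = 0.225, 0.0618 m / 0.8 = 0.0773, 0.146 rad / 3.1416 = 0.0465.

Call:
{"method": "shift_gripper", "body": {
  "steps": [
    [0.06,0.0375,0.0038,0.0375,0,0,0.0223],
    [0.06,0.0773,0.0078,0.075,0,0,0.0465],
    [0.06,0.0773,0.0078,0.1375,0,0,0.0465],
    [0.06,0.0773,0.0078,0.2,0,0,0.0465],
    [0.06,0.0773,0.0078,0.225,0,0,0.0465]
  ],
  "force": 40
}}

```text
clock: 2.08
position: [0.5273, -0.18, 0.0985]
tool_rot: [-3.14, 0.004, 0.176]
force: [0.7, -0.4, 1.5]
grip_width: 0.0601
finger_force: 0.0
```

Call:
{"method": "shift_gripper", "body": {
  "steps": [
    [0.06,0,0,0,0,0,0]
  ]
}}

```text
clock: 2.2
position: [0.528, -0.1799, 0.1001]
tool_rot: [-3.141, 0.003, 0.177]
force: [0.1, -0.2, 0.7]
grip_width: 0.06
finger_force: 0.0
```

```bash
python3 - <<'E'
from h import *
o=bot.observe();p=o["position"];r=R.from_euler('xyz',o["tool_rot"]);print(p,o["tool_rot"],"tool delta",r.inv().apply(np.array([.530,-.1772,.020])-p))
E
```

```text
[ 0.52796046 -0.17993014  0.10005953] [-3.14068731e+00  2.78327598e-03  1.76605730e-01] tool delta [ 0.00271029 -0.00225688  0.08005437]
```

In the tool's units: 0.079 m / 0.8 = 0.0988, 0.055 m / 0.8 = 0.0688, -0.005 rad / 3.1416 = -0.0016.

Call:
{"method": "shift_gripper", "body": {
  "steps": [
    [0.06,0.0034,-0.0029,0.0375,0,0,-0.0016],
    [0.06,0.0034,-0.0029,0.0688,0,0,-0.0016],
    [0.06,0.0034,-0.0029,0.0988,0,0,-0.0016],
    [0.0,0.0034,-0.0029,0.0988,0,0,-0.0016],
    [0.0,0.0034,-0.0029,0.0988,0,0,-0.0016]
  ],
  "force": 60
}}

```text
clock: 2.82
position: [0.5322, -0.177, 0.0238]
tool_rot: [3.141, -0.001, 0.182]
force: [-0.6, -0.5, 0.5]
grip_width: 0.024
finger_force: 0.0
```

Call:
{"method": "shift_gripper", "body": {
  "steps": [
    [0,0,0,0,0,0,0],
    [0,0,0,0,0,0,0],
    [0,0,0,0,0,0,0],
    [0,0,0,0,0,0,0]
  ]
}}

```text
clock: 3.32
position: [0.5323, -0.1751, 0.0239]
tool_rot: [-3.141, -0.002, 0.184]
force: [-2.5, 10.1, 12.3]
grip_width: 0.0088
finger_force: 59.6
```

In the tool's units: -0.062 m / 0.8 = -0.0775, -0.055 m / 0.8 = -0.0688.

Call:
{"method": "shift_gripper", "body": {
  "steps": [
    [0,-0.0125,0,0,0,0,0],
    [0,-0.0313,0,0,0,0,0],
    [0,-0.05,0,0,0,0,0],
    [0,-0.0688,0,0,0,0,0],
    [0,-0.0775,0,0,0,0,0]
  ]
}}

```text
clock: 3.95
position: [0.4712, -0.1865, 0.0239]
tool_rot: [-3.141, -0.002, 0.184]
force: [-0.7, 11.3, 11.7]
grip_width: 0.0086
finger_force: 60.1
```

Call:
{"method": "shift_gripper", "body": {
  "steps": [
    [0,-0.005,0,0,0,0,0],
    [0,-0.01,0,0,0,0,0],
    [0,-0.0125,0,0,0,0,0],
    [0,-0.015,0,0,0,0,0]
  ]
}}

```text
clock: 4.45
position: [0.4601, -0.1886, 0.0239]
tool_rot: [-3.141, -0.003, 0.184]
force: [0.3, 12.5, 16.3]
grip_width: 0.0089
finger_force: 60.5
```

In the tool's units: -0.006 m / 0.8 = -0.0075, -0.004 m / 0.8 = -0.005.

Call:
{"method": "shift_gripper", "body": {
  "steps": [
    [0,-0.0025,0,0,0,0,0],
    [0,-0.005,0,0,0,0,0],
    [0,-0.0075,0,0,0,0,0],
    [0,-0.0075,0,0,0,0,0]
  ]
}}

```text
clock: 4.95
position: [0.4587, -0.1889, 0.024]
tool_rot: [3.141, -0.011, 0.186]
force: [24.8, 14.9, -10.3]
grip_width: 0.009
finger_force: 59.0
```

In the tool's units: 0.003 m / 0.8 = 0.0038, 0.002 m / 0.8 = 0.0025.

Call:
{"method": "shift_gripper", "body": {
  "steps": [
    [0,0.0025,0,0,0,0,0],
    [0,0.0038,0,0,0,0,0],
    [0.06,0.0038,0,0,0,0,0],
    [0.06,0.0038,0,0,0,0,0],
    [0.06,0.0038,0,0,0,0,0]
  ]
}}

```text
clock: 5.58
position: [0.4558, -0.1907, 0.0226]
tool_rot: [3.141, -0.0, 0.182]
force: [-0.3, -0.4, -0.2]
grip_width: 0.06
finger_force: 0.0
```

Call:
{"method": "shift_gripper", "body": {
  "steps": [
    [0.06,0,0,-0.0375,0,0,0],
    [0.06,0,0,-0.1,0,0,0],
    [0.085,0,0,-0.175,0,0,0],
    [0.085,0,0,-0.25,0,0,0],
    [0.085,0,0,-0.3125,0,0,0]
  ]
}}

```text
clock: 6.2
position: [0.4556, -0.1905, 0.2749]
tool_rot: [3.141, -0.001, 0.182]
force: [-0.0, 0.2, -0.3]
grip_width: 0.0849
finger_force: 0.0
```

Call:
{"method": "shift_gripper", "body": {
  "steps": [
    [0.085,0,0,0,0,0,0],
    [0.085,0,0,0,0,0,0]
  ]
}}

```text
clock: 6.45
position: [0.4554, -0.1905, 0.2719]
tool_rot: [-3.142, 0.001, 0.182]
force: [0.1, -0.2, -0.3]
grip_width: 0.0848
finger_force: 0.0
```

```bash
python3 - <<'E'
from h import *
c=calibration("wrist");im,d=grab_frame("wrist");cv2.imwrite("pics/w2.png",im);np.save("pics/w2.npy",d);np.save("pics/w2c.npy",c,allow_pickle=True)
E
```

```text
(no output)
```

View pics/w2.png

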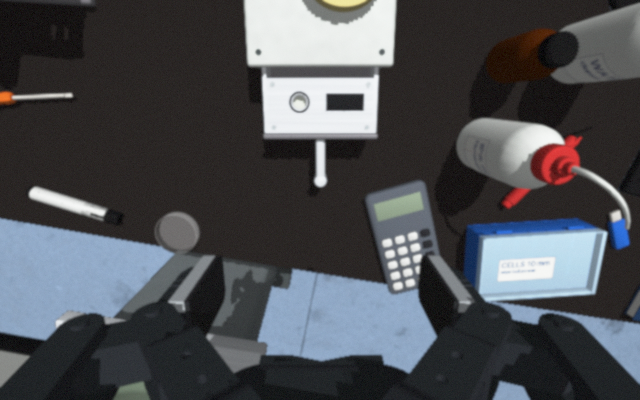

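The drawer is out. The deck hole is at (299,101), the black slot at (345,102), the drawer's front edge along row ~136, and the tab from (320,140) to its end at (320,182).

```bash
cat > hole.py <<'E'
from h import *
def hole(im,box):
    x0,y0,x1,y1=box;g=cv2.cvtColor(im,cv2.COLOR_BGR2GRAY)[y0:y1,x0:x1]
    m=(cv2.resize(g,None,fx=4,fy=4,interpolation=3)<175).astype(np.uint8)
    k,l,s,ce=cv2.connectedComponentsWithStats(m)
    cs=cv2.findContours(m,cv2.RETR_EXTERNAL,cv2.CHAIN_APPROX_NONE)[0];cn=max(cs,key=cv2.contourArea)
    (u,v),a,_=cv2.fitEllipse(cn);return (u+.5)/4-.5+x0,(v+.5)/4-.5+y0,np.array(a)/4
E
python3 - <<'E'
from hole import *
c=np.load("pics/w2c.npy",allow_pickle=True).item();d=np.load("pics/w2.npy");im=cv2.imread("pics/w2.png")
u,v,a=hole(im,(285,87,314,116));print(u,v,a);H=onplane(c,[(u,v)],.05)[0];print("hole",H)
g=cv2.cvtColor(im,cv2.COLOR_BGR2GRAY)
print("depth z deck",bydepth(c,[(285,120),(320,120),(315,100),(320,172)],d).round(4))
m=(g>130);
for y in (150,165,180,185,187):
    xs=np.where(m[y,305:335])[0]+305
    if len(xs): print(y,onplane(c,[((xs.min()+xs.max())/2,y)],.048)[0].round(4),len(xs))
pts=[(x,np.where(g[110:145,x]>190)[0].max()+110.5) for x in range(270,370) if not 310<x<330]
E=onplane(c,pts,.05);f=cv2.fitLine(E[:,:2].astype(np.float32),cv2.DIST_HUBER,0,.01,.01).ravel();yaw=np.arctan2(f[1],f[0]);print(yaw+1.5708 if yaw<0 else yaw-1.5708,f)
# screwdriver from scene+side: fit handle axis from masks, top end
for n in("scene","side"):
    cc=calibration(n);im2,_=grab_frame(n);h=cv2.cvtColor(im2,cv2.COLOR_BGR2HSV);mm=cv2.inRange(h,(3,110,80),(18,255,255))
    k,l,s,ce=cv2.connectedComponentsWithStats(mm);cand=[i for i in range(1,k) if 100<s[i,4]<300];
    for i in cand:
        ys,xs=np.where(l==i)
        if s[i,3]>23:
            ln=cv2.fitLine(np.c_[xs,ys].astype(np.float32),cv2.DIST_L2,0,.01,.01).ravel();print(n,s[i],ce[i],ln)
            P=onplane(cc,[ce[i]],.172)[0];print(P)
            np.save(f"pics/{n}_sd.npy",ce[i])
c1,c2=calibration("scene"),calibration("side");print(twoview(c1,np.load("pics/scene_sd.npy"),c2,np.load("pics/side_sd.npy")))
E
```

```text
298.9378385543823 101.84534645080566 [20.07745934 21.0651741 ]
hole [ 0.52208448 -0.1552998   0.05      ]
depth z deck [[ 0.5009 -0.1437  0.05  ]
 [ 0.5077 -0.1805  0.05  ]
 [ 0.527  -0.1716  0.0504]
 [ 0.4517 -0.1908  0.0484]]
150 [ 0.4759 -0.1863  0.048 ] 9
165 [ 0.4594 -0.1894  0.048 ] 9
180 [ 0.4425 -0.1924  0.048 ] 13
185 [ 0.4368 -0.1935  0.048 ] 9
0.1818881 [ 0.18088329 -0.9835046   0.49430433 -0.18055615]
scene [236 188  12  28 221] [242.00452489 200.17647059] [1.7925267e-01 9.8380309e-01 2.4200453e+02 2.0017647e+02]
[0.61737391 0.17797887 0.172     ]
side [276 220  10  31 219] [280.82191781 233.70319635] [6.7439429e-02 9.9772334e-01 2.8082193e+02 2.3370320e+02]
[0.61548659 0.17005087 0.172     ]
(array([0.61082572, 0.18040703, 0.18154636]), np.float64(0.0017710651317034704))
```

The deck sits at z = 0.050 by depth, and the hole is 22 mm off the tab's axis. The hole is at (0.522, -0.155) and the screwdriver axis at about (0.611, 0.181). I'll take a second view of the hole on the way.

In the tool's units: -0.114 m / 0.8 = -0.1425, 0.0414 m / 0.8 = 0.0518.

Call:
{"method": "shift_gripper", "body": {
  "steps": [
    [0.085,0.0175,-0.0475,-0.0125,0,0,0],
    [0.085,0.035,-0.095,-0.025,0,0,0],
    [0.085,0.0518,-0.1425,-0.025,0,0,0],
    [0.085,0.0518,-0.1425,-0.025,0,0,0]
  ]
}}

```text
clock: 7.1
position: [0.4759, -0.068, 0.2916]
tool_rot: [-3.14, 0.001, 0.187]
force: [-0.3, 0.8, -0.3]
grip_width: 0.085
finger_force: 0.0
```

```bash
python3 - <<'E'
from hole import *
c=calibration("wrist");im,d=grab_frame("wrist");cv2.imwrite("pics/w3.png",im);np.save("pics/w3.npy",d);np.save("pics/w3c.npy",c,allow_pickle=True)
p=proj(c,[[.522,-.1553,.05]])[0];print(p);x,y=map(int,p.round())
u,v,a=hole(im,(x-14,y-14,x+15,y+15));print(u,v,a,onplane(c,[(u,v)],.05))
c0=np.load("pics/w2c.npy",allow_pickle=True).item();print(twoview(c0,(298.94,101.85),c,(u,v)),c0["eye"],c["eye"])
E
```

```text
[402.72434274 140.75445023]
403.44880771636963 140.88168811798096 [17.64914131 19.39862251] [[ 0.52201638 -0.156156    0.05      ]]
(array([ 0.52214172, -0.15547433,  0.05259359]), np.float64(7.494498642469606e-05)) [ 0.52552964 -0.1785726   0.41487149] [ 0.54609131 -0.05594332  0.43459026]
```

Call:
{"method": "shift_gripper", "body": {
  "steps": [
    [0.085,0.025,-0.075,-0.0125,0,0,0.0064],
    [0.085,0.05,-0.15,-0.0125,0,0,0.0159],
    [0.085,0.0688,-0.2125,-0.0125,0,0,0.0255],
    [0.085,0.085,-0.2688,-0.0125,0,0,0.0286],
    [0.085,0.0875,-0.2875,-0.0125,0,0,0.0286]
  ]
}}

```text
clock: 7.78
position: [0.5027, 0.1698, 0.3014]
tool_rot: [-3.141, 0.001, 0.095]
force: [0.1, -0.3, -0.7]
grip_width: 0.0849
finger_force: 0.0
```

Call:
{"method": "shift_gripper", "body": {
  "steps": [
    [0.085,0,0,0,0,0,0],
    [0.085,0,0,0,0,0,0]
  ]
}}

```text
clock: 8.02
position: [0.5031, 0.1662, 0.3021]
tool_rot: [3.141, 0.0, 0.091]
force: [-0.2, -0.1, -0.3]
grip_width: 0.0851
finger_force: 0.0
```

```bash
python3 - <<'E'
from h import *
c=calibration("wrist");im,d=grab_frame("wrist");cv2.imwrite("pics/w4.png",im);np.save("pics/w4.npy",d);np.save("pics/w4c.npy",c,allow_pickle=True)
E
```

```text
(no output)
```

View pics/w4.png

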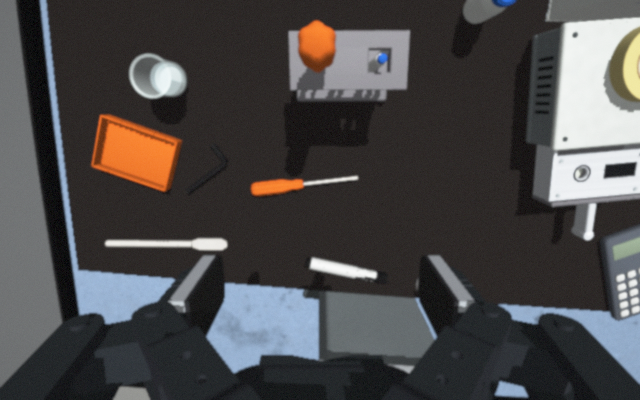

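The wrist view shows the stand's plate from (289,30) to (410,90), the screwdriver's handle top at about (317,45) and the blue pen at (380,60). I'll measure the handle in this view and check it against the plate.

```bash
python3 - <<'E'
from h import *
c=np.load("pics/w4c.npy",allow_pickle=True).item();d=np.load("pics/w4.npy");im=cv2.imread("pics/w4.png")
h=cv2.cvtColor(im,cv2.COLOR_BGR2HSV);m=cv2.inRange(h[:90,280:350],(3,110,80),(18,255,255));ys,xs=np.where(m);px=np.c_[xs+280,ys]
P=bydepth(c,px,d);print(px.min(0),px.max(0))
for a,b in((.205,.214),(.214,.23),(.12,.15),(.15,.18),(.18,.205)):
    q=P[(P[:,2]>a)&(P[:,2]<=b)]
    if len(q):print(a,b,len(q),q.min(0).round(4),q.max(0).round(4),np.median(q,0).round(4))
g=cv2.cvtColor(im,cv2.COLOR_BGR2GRAY);yy,xx=np.mgrid[10:110,270:430];px=np.c_[xx.ravel(),yy.ravel()];P=bydepth(c,px,d);q=P[(abs(P[:,2]-.12)<.006)];print(len(q),cv2.minAreaRect((q[:,:2]*1000).astype(np.float32)),np.median(q[:,2]))
# left-right extents of handle at image rows -> axis
for y in (25,30,35,40,45,50,55,60):
    r=np.where(m[y])[0]+280
    if len(r):print(y,r.min(),r.max(),d[y,int(r.mean())].round(4),bydepth(c,[(r.mean(),y)],d)[0].round(4))
E
```

```text
[298  19] [335  71]
0.205 0.214 95 [0.5976 0.1664 0.205 ] [0.6184 0.1899 0.214 ] [0.601  0.1745 0.2117]
0.214 0.23 1225 [0.5978 0.1661 0.2141] [0.6234 0.1899 0.2226] [0.6101 0.1777 0.2197]
0.12 0.15 2 [0.6337 0.1656 0.1204] [0.6366 0.1966 0.1211] [0.6352 0.1811 0.1208]
0.15 0.18 38 [0.5976 0.1687 0.1605] [0.6027 0.1854 0.1795] [0.5993 0.1768 0.1726]
0.18 0.205 96 [0.5976 0.1668 0.1802] [0.603  0.1869 0.2048] [0.5998 0.1759 0.1933]
5186 ((613.8544311523438, 149.74090576171875), (50.22970199584961, 108.27247619628906), 5.886549472808838) 0.12036217930534446
25 306 327 0.2028 [0.6198 0.1785 0.2201]
30 299 334 0.2037 [0.6171 0.1783 0.2199]
35 298 334 0.204 [0.6141 0.1783 0.2205]
40 299 334 0.2046 [0.6112 0.1778 0.2207]
45 299 334 0.2057 [0.6084 0.1775 0.2204]
50 299 334 0.2063 [0.6055 0.1773 0.2207]
55 300 333 0.2073 [0.6026 0.177  0.2204]
60 303 331 0.2097 [0.5999 0.1765 0.2188]
```

The handle axis is at (0.6106, 0.1778) with its top at z 0.2205 and yaw 0.10. The stand gives a predicted seat of (0.611, 0.1776), which agrees.

In the tool's units: 0.108 m / 0.8 = 0.135, -0.0018 m / 0.8 = -0.0023, -0.01 rad / 3.1416 = -0.0032.

Call:
{"method": "shift_gripper", "body": {
  "steps": [
    [0.075,0.05,0,0,0,0,-0.0032],
    [0.075,0.1,-0.0013,0,0,0,-0.0032],
    [0.075,0.135,-0.0023,0,0,0,-0.0032],
    [0.075,0.135,-0.0023,0,0,0,-0.0032],
    [0.075,0.135,-0.0023,0.025,0,0,-0.0032]
  ]
}}

```text
clock: 8.7
position: [0.6106, 0.179, 0.2831]
tool_rot: [-3.141, -0.002, 0.101]
force: [-0.1, -0.1, -0.6]
grip_width: 0.0752
finger_force: 0.0
```

Call:
{"method": "shift_gripper", "body": {
  "steps": [
    [0.075,0,0,0.025,0,0,0],
    [0.075,0,0,0.025,0,0,0]
  ]
}}

```text
clock: 8.95
position: [0.6093, 0.1787, 0.2615]
tool_rot: [3.141, 0.002, 0.102]
force: [0.3, -0.1, 0.6]
grip_width: 0.0752
finger_force: 0.0
```

```bash
python3 - <<'E'
from h import *
o=bot.observe();p=o["position"];r=R.from_euler('xyz',o["tool_rot"]);print(p,o["tool_rot"],"tool delta",r.inv().apply(np.array([.6106,.1778,.177])-p))
E
```

```text
[0.6093082  0.17871475 0.26147694] [3.14079989e+00 2.14012740e-03 1.01979272e-01] tool delta [0.00137275 0.00097454 0.08447499]
```

Call:
{"method": "shift_gripper", "body": {
  "steps": [
    [0.075,0.0013,0.0013,0.0375,0,0,0],
    [0.075,0.0013,0.0013,0.075,0,0,0],
    [0.075,0.0013,0.0013,0.105,0,0,0],
    [0.0,0.0013,0.0013,0.105,0,0,0],
    [0.0,0.0013,0.0013,0.105,0,0,0]
  ],
  "force": 80
}}

```text
clock: 9.57
position: [0.6119, 0.1791, 0.18]
tool_rot: [-3.141, -0.002, 0.102]
force: [0.1, 0.8, -0.3]
grip_width: 0.0397
finger_force: 0.0
```

Call:
{"method": "shift_gripper", "body": {
  "steps": [
    [0,0,0,0,0,0,0],
    [0,0,0,0,0,0,0],
    [0,0,0,0,0,0,0]
  ]
}}

```text
clock: 9.95
position: [0.612, 0.1792, 0.1801]
tool_rot: [-3.141, -0.002, 0.103]
force: [-0.3, -1.0, 7.6]
grip_width: 0.0246
finger_force: 78.9
```

In the tool's units: -0.135 m / 0.8 = -0.1688, -0.12 m / 0.8 = -0.15.

Call:
{"method": "shift_gripper", "body": {
  "steps": [
    [0,0,0,-0.0188,0,0,0],
    [0,0,0,-0.0625,0,0,0],
    [0,0,0,-0.1063,0,0,0],
    [0,0,0,-0.15,0,0,0],
    [0,0,0,-0.1688,0,0,0]
  ]
}}

```text
clock: 10.58
position: [0.6117, 0.1793, 0.3165]
tool_rot: [-3.141, -0.003, 0.103]
force: [-0.6, -0.5, -1.4]
grip_width: 0.0241
finger_force: 78.4
```

Call:
{"method": "shift_gripper", "body": {
  "steps": [
    [0,0,0,0,0,0,0],
    [0,0,0,0,0,0,0]
  ]
}}

```text
clock: 10.82
position: [0.6109, 0.1788, 0.3122]
tool_rot: [3.141, 0.001, 0.103]
force: [-0.3, -0.1, -1.1]
grip_width: 0.024
finger_force: 78.4
```

```bash
python3 - <<'E'
from h import *
o=bot.observe();p=o["position"];r=R.from_euler('xyz',o["tool_rot"]);print(o["force"],"tool delta to above hole",r.inv().apply(np.array([.522,-.1557,.31])-p))
c=calibration("wrist");im,d=grab_frame("wrist");cv2.imwrite("pics/w5.png",im)
E
```

```text
[-0.2919841  -0.14979888 -1.13199222] tool delta to above hole [-0.12277236  0.32363424  0.00250402]
```

View pics/w5.png

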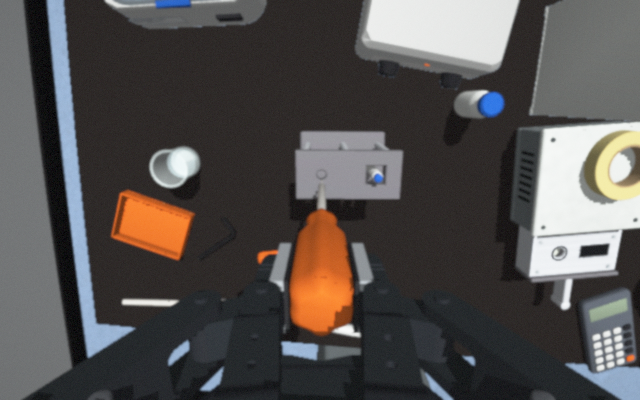

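The screwdriver is held and lifted clear. Its blade shows near (321,190), above the empty seat hole at (321,174). The drawer hole is at (559,253). Next I carry it across.

In the tool's units: 0.175 m / 0.8 = 0.2188, 0.085 m / 0.8 = 0.1063.

Call:
{"method": "shift_gripper", "body": {
  "steps": [
    [0,-0.0125,0,-0.0313,0,0,0],
    [0,-0.0375,0.05,-0.0313,0,0,0],
    [0,-0.0563,0.1063,-0.0313,0,0,0],
    [0,-0.075,0.1625,-0.0313,0,0,0],
    [0,-0.0875,0.2188,-0.0313,0,0,0]
  ]
}}

```text
clock: 11.5
position: [0.5588, -0.0037, 0.3375]
tool_rot: [-3.142, 0.001, 0.103]
force: [0.8, 0.2, -1.5]
grip_width: 0.0238
finger_force: 78.5
```

Call:
{"method": "shift_gripper", "body": {
  "steps": [
    [0,-0.0188,0.0563,0,0,0,0],
    [0,-0.0413,0.1125,0,0,0,0],
    [0,-0.0563,0.1563,0,0,0,0],
    [0,-0.0663,0.1813,0,0,0,0],
    [0,-0.0663,0.185,0,0,0,0]
  ]
}}

```text
clock: 12.12
position: [0.5214, -0.1563, 0.3375]
tool_rot: [-3.141, 0.001, 0.1]
force: [0.7, 0.7, -0.5]
grip_width: 0.0239
finger_force: 78.5
```

Call:
{"method": "shift_gripper", "body": {
  "steps": [
    [0,0,0,0,0,0,0],
    [0,0,0,0.025,0,0,0],
    [0,0,0,0.05,0,0,0],
    [0,0,0,0.075,0,0,0],
    [0,0,0,0.075,0,0,0]
  ]
}}

```text
clock: 12.75
position: [0.5217, -0.1536, 0.2772]
tool_rot: [-3.14, 0.002, 0.104]
force: [0.3, -0.0, -1.2]
grip_width: 0.024
finger_force: 78.5
```

Call:
{"method": "shift_gripper", "body": {
  "steps": [
    [0,0,0,0,0,0,0],
    [0,0,0,0,0,0,0]
  ]
}}

```text
clock: 13.0
position: [0.5225, -0.1547, 0.2791]
tool_rot: [3.141, -0.001, 0.103]
force: [-0.5, 0.2, -0.6]
grip_width: 0.0242
finger_force: 78.5
```

```bash
python3 - <<'E'
from h import *
o=bot.observe();p=o["position"];r=R.from_euler('xyz',o["tool_rot"]);print(p,o["tool_rot"],o["force"],"tool delta to above hole",r.inv().apply(np.array([.522,-.1557,.27])-p))
for n in("wrist","scene","side"):
    c=calibration(n);im,d=grab_frame(n);cv2.imwrite(f"pics/{n}6.png",im);np.save(f"pics/{n}6.npy",d);np.save(f"pics/{n}6c.npy",c,allow_pickle=True)
    print(n,proj(c,[[.522,-.1557,.05],r.apply([0,0,.165])+p]).round(1))
a=cv2.resize(cv2.imread("pics/wrist6.png")[100:250,240:400],None,fx=2.4,fy=2.4,interpolation=3)
cs=[a]
for n in("scene","side"):
    x,y=proj(calibration(n),[[.522,-.1557,.07]])[0].round().astype(int);cs.append(cv2.resize(cv2.imread(f"pics/{n}6.png")[y-30:y+30,x-30:x+30],(200,200),interpolation=3));print(n,x,y)
cv2.imwrite("pics/c6.png",np.hstack([a[:360],np.vstack([cs[1],cs[2]])[:360]]))
E
```

```text
[ 0.52247075 -0.15467364  0.27906767] [ 3.14128549e+00 -1.03973939e-03  1.03035654e-01] [-0.51682272  0.21647675 -0.57687271] tool delta to above hole [-0.00058325  0.00096971  0.00906736]
wrist [[321.  168.7]
 [320.1 180.7]]
scene [[360.2 195.7]
 [361.6 181.5]]
side [[338.1 199.8]
 [337.9 185.2]]
scene 361 191
side 338 195
```

View pics/c6.png

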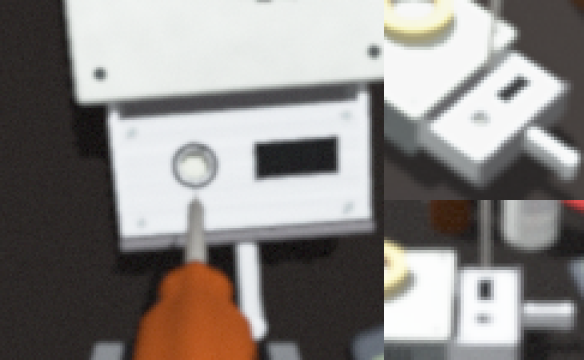

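The crop shows the hole at wrist (320.8,168.1), as predicted, and the blade's end at about (321.7,182.5) against a predicted (320.1,180.7). I'll turn that into millimetres.

```bash
python3 - <<'E'
from h import *
c=np.load("pics/wrist6c.npy",allow_pickle=True).item();im=cv2.imread("pics/wrist6.png");d=np.load("pics/wrist6.npy")
g=cv2.cvtColor(im,cv2.COLOR_BGR2GRAY).astype(int)
for y in range(172,210,2):print(y,g[y,312:332],(d[y,322]).round(3))
for z in(.11,.114,.118):print(z,onplane(c,[(321.7,182)],z)[0].round(4))
E
```

```text
172 [169 147 177 210 221 227 230 232 232 233 233 228 222 215 203 187 158 151
 198 228] 0.389
174 [214 168 144 169 206 216 217 214 214 216 215 207 209 203 184 158 159 199
 225 235] 0.381
176 [233 225 204 171 150 148 155 163 177 188 182 167 153 147 163 193 223 233
 235 237] 0.38
178 [236 235 235 231 225 219 206 193 175 173 178 188 203 219 227 233 234 235
 235 235] 0.379
180 [237 236 235 237 237 236 235 232 224 217 222 231 236 237 237 237 237 237
 238 237] 0.312
182 [236 237 238 239 238 237 233 226 208 193 204 225 234 236 238 237 237 236
 238 237] 0.305
184 [237 237 236 238 234 230 212 176 150 144 153 181 215 231 238 238 238 238
 239 238] 0.296
186 [236 237 237 236 233 220 180 142 132 136 143 152 179 217 231 236 236 236
 238 235] 0.29
188 [236 236 236 235 232 218 178 139 136 141 147 150 171 209 230 236 237 237
 237 237] 0.283
190 [238 237 239 238 234 215 168 139 138 146 151 155 177 214 232 238 239 239
 239 238] 0.276
192 [239 240 239 239 234 215 173 142 144 150 154 159 176 214 232 237 237 239
 238 238] 0.271
194 [238 238 237 236 230 211 168 144 147 152 158 158 172 203 226 231 231 229
 226 225] 0.265
196 [214 213 212 207 198 174 147 141 149 160 159 158 148 149 156 158 152 148
 150 147] 0.258
198 [125 119 127 133 134 130 131 141 154 163 166 163 152 144 141 142 145 145
 143 147] 0.253
200 [119 120 134 142 143 135 135 144 157 166 169 166 154 142 133 131 129 129
 130 125] 0.248
202 [ 72  84  91 100 104 116 134 148 161 169 172 167 152 125  86  63  62  58
  55  51] 0.243
204 [ 28  29  31  35  57  96 130 151 164 173 174 169 157 126  72  28  21  24
  20  24] 0.238
206 [ 25  22  22  28  54  94 128 151 164 171 175 172 161 125  77  33  23  21
  17  25] 0.233
208 [ 17  23  21  34  56  92 119 126 128 130 136 146 139 116  74  36  27  25
  20  22] 0.209
0.11 [ 0.5206 -0.1565  0.11  ]
0.114 [ 0.5215 -0.1564  0.114 ]
0.118 [ 0.5225 -0.1563  0.118 ]
```

The blade is on the hole's axis to within about 1 mm. The tip is at roughly (0.522, -0.156, 0.114). Now I go down.

In the tool's units: 0.06 m / 0.8 = 0.075, 0.055 m / 0.8 = 0.0688.

Call:
{"method": "shift_gripper", "body": {
  "steps": [
    [0,0,0,0.025,0,0,0],
    [0,0,0,0.05,0,0,0],
    [0,0,0,0.0688,0,0,0],
    [0,0,0,0.075,0,0,0],
    [0,0,0,0.075,0,0,0]
  ],
  "force": 90
}}

```text
clock: 13.78
position: [0.5222, -0.1549, 0.2184]
tool_rot: [-3.142, -0.0, 0.103]
force: [-0.9, 0.2, -1.3]
grip_width: 0.0238
finger_force: 88.6
```

Call:
{"method": "shift_gripper", "body": {
  "steps": [
    [0,0,0,0.005,0,0,0],
    [0,0,0,0.01,0,0,0],
    [0,0,0,0.015,0,0,0],
    [0,0,0,0.015,0,0,0]
  ]
}}

```text
clock: 14.28
position: [0.5219, -0.1548, 0.206]
tool_rot: [-3.141, 0.0, 0.103]
force: [0.4, 0.1, -1.0]
grip_width: 0.0237
finger_force: 88.6
```

In the tool's units: 0.006 m / 0.8 = 0.0075, 0.004 m / 0.8 = 0.005.

Call:
{"method": "shift_gripper", "body": {
  "steps": [
    [0,0,0,0.0025,0,0,0],
    [0,0,0,0.005,0,0,0],
    [0,0,0,0.0075,0,0,0],
    [0,0,0,0.0075,0,0,0]
  ]
}}

```text
clock: 14.78
position: [0.5222, -0.1549, 0.2004]
tool_rot: [3.142, -0.0, 0.103]
force: [0.2, 0.6, 4.4]
grip_width: 0.0239
finger_force: 88.9
```

Call:
{"method": "shift_gripper", "body": {
  "steps": [
    [0,0,0,0.0013,0,0,0],
    [0,0,0,0.0025,0,0,0],
    [0,0,0,0.0025,0,0,0]
  ]
}}

```text
clock: 15.15
position: [0.5226, -0.1549, 0.199]
tool_rot: [3.141, -0.001, 0.103]
force: [-1.5, -0.5, 14.4]
grip_width: 0.0239
finger_force: 90.8
```

The force jumped from about 5 N to 14 N within 1.4 mm, so the button is at its stop. One check before handing in.

Call:
{"method": "shift_gripper", "body": {
  "steps": [
    [0,0,0,0,0,0,0],
    [0,0,0,0,0,0,0],
    [0,0,0,0,0,0,0]
  ]
}}

```text
clock: 15.52
position: [0.5226, -0.1549, 0.1991]
tool_rot: [3.141, -0.001, 0.103]
force: [-1.4, -0.4, 13.7]
grip_width: 0.0237
finger_force: 90.8
```

```bash
python3 - <<'E'
from h import *
im,d=grab_frame("wrist");cv2.imwrite("pics/w7.png",cv2.resize(im[100:260,220:420],None,fx=3,fy=3,interpolation=3))
E
```

```text
(no output)
```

View pics/w7.png

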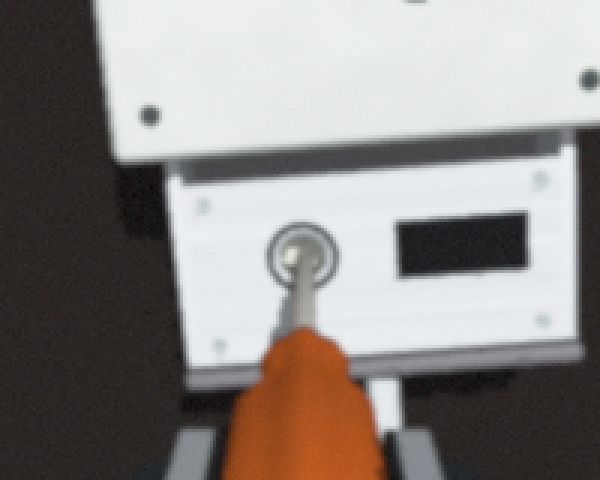

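The picture shows the blade in the hole's centre at crop (302,255), and the drawer still out. The push is steady at 14 N and the grip at 91 N.

```bash
python3 -c "
from workcell import job
print(job.job_done())"
```

```text
the job is handed in; nothing more can be done
None
```

I pulled the drawer to its stop, put the screwdriver through the deck hole, and handed in at about 15.5 s with it gripped at about 91 N and pressing the button against its stop at about 14 N; the hand-in returned no verdict.

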